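# Third hand at the knock station

## Task

A colleague is about to screw the wooden knock block to the sprung plate of the knock station from behind. Move the steel dosing cup out from between them and set it down gently, upright and wholly on the round cork mat; then press the block, flat on the table, square and centred, against the plate with a gentle, steady push of about 10 N (the spring pressed in about halfway, never hard against its stop), and finish while still holding it pressed like that. Leave everything else on the table where it is.

Things in the scene. Friction and masses are not known exactly. Their poses are not given: they have to be found in the camera images.
- station: Knock station, fixed: dark steel housing 60 (x) x 110 (y) x 70 mm high, an upright sprung plate before its -x face. Origin: centre of the housing's underside, on the table. Its +x is the direction in which to press the block (roughly to the robot's left, world +y, up to 0.35 rad either way); y runs along the plate; z up. The 3 mm base sheet is only for looks.
- plate (a joint): How far the sprung plate is pressed in towards the housing, in m: 0 at rest, 0.020 at its hard stop. The spring pushes back with 1 N per mm (10 N at 0.010).
- plate_face (a point): Centre of the sprung plate's front face. The plate is aluminium, 8 mm thick, 90 mm wide, from 5 to 60 mm above the table. At rest the face lies 65 mm from the station's origin along its -x, and this point is 32.5 mm above the table; it moves with the plate.
- block: Knock block, loose, brown wood, about 0.35 kg, an upside-down T: foot 60 (x) x 90 (y) x 25 mm high; on it, along the middle, a rib 60 (x) x 36 (y) x 40 mm (top at 65 mm), to be pinched across its 36 mm. Origin: centre of the underside. Its flat +x end, 30 mm from the origin, faces the plate, some 165 mm away, up to 0.3 rad off square. Done: its x along the station's x, centred along the station's y.
- cup: Steel dosing cup, open upright cup without handle, outer diameter 58 mm at the rim and 56 mm at the foot, 60 mm high, wall 3 mm, 0.15 kg, standing on the table between block and plate. Origin at the centre of its underside.
- mat: Round cork mat fixed on the table, 110 mm diameter, 4 mm thick (its top is 4 mm above the table). Origin at the centre of its underside.
- tamper: Bystander: steel coffee tamper, 58 mm diameter, 90 mm high, on the robot's side of the station. Origin under its centre.
- tumbler: Bystander: glass tumbler, 72 mm diameter at the rim, 75 mm high, on the far side of the block. Origin under its centre.
- mug: Bystander: white mug, 80 mm diameter, 85 mm high. Origin under its centre.
- bowl: Bystander: black bowl, 130 mm diameter, 45 mm high, near the robot. Origin under its centre.
- jar: Bystander: amber glass jar with wooden lid, 80 mm diameter, 110 mm high. Origin under its centre.
- spoon: Bystander: steel spoon 170 mm long, lying. Origin under its middle.
- basket: Bystander: bare steel filter ring, 64 mm diameter, 25 mm high. Origin under its centre.

How it is judged (in metres and radians):
On the way, in this order (a step that is already met when the one before it is completed fails the run):
1. the cup stands upright on the cork mat, let go (horizontal distance between cup and mat below 0.03 m and height (world z) of cup between 0.001 and 0.009 m and angle between cup's own z axis and vertical below 0.1 rad and linear speed of cup below 0.03 m/s and contact force between each of the fingers, the arm and cup below 0.05 N), for 0.2 s.
2. the block is pressed square and centred against the plate with a steady 5 to 15 N (contact force between block and station between 5 and 15 N and value of joint plate between 0.005 and 0.015 m and velocity of joint plate between -0.01 and 0.01 m/s and angle between the x axis of block and the x axis of station, either way round below 0.07 rad and y of block in the frame of station between -0.012 and 0.012 m and height (world z) of block below 0.006 m and angle between block's own z axis and vertical below 0.07 rad and contact force between any of the fingers, the arm and block above 2 N), for 0.3 s.
At the end, for the whole second after the job is handed in: The robot is still pressing the block: 5 to 15 N between block and plate, the plate pressed in 5 to 15 mm and still, the block flat on the table, square to the plate within 0.07 rad and centred within 12 mm; the cup stands upright and untouched on the cork mat, its centre within 30 mm of the mat's (all of step 1 and all of step 2); the arm keeps its last pose, push and grip.
It fails at once if the block is rammed against the plate, or the plate pressed hard against its stop (over 22 N or past 19 mm) (contact force between block and station above 22 N or value of joint plate above 0.019 m).
It fails at once if the cup is tipped over (angle between cup's own z axis and vertical above 0.7 rad).
It fails at once if the cup is dropped from more than 20 mm above the mat (height (world z) of cup above 0.024 m and contact force between cup and anything else below 0.01 N).
It fails at once if a bystander is moved more than 20 mm (distance of any of tamper, tumbler, mug, bowl, jar, spoon, basket from where it was at the start of the episode above 0.02 m).
It also fails if it takes over 58 s, if anything falls off the work surface, if the arm or the gripper's body presses on something with over 40 N, if the wrist force passes 120 N, or if a joint passes its speed limit or range.

## Robot

A 6-joint arm with a two-finger parallel gripper is mounted at the origin on the work surface. World frame = base frame: x ahead of the robot, y to its left, z up, the work surface at z = 0. Lengths are in mm, angles in rad, forces in N, time in s.
With the tool pointing down it reaches from about 275 to 750 mm from the base axis. Payload 10.2 kg.
Tool frame: the origin (TCP) lies on the centre line of the jaws, within the pads' length; the fingertips stand 17 mm ahead of it and the grasp point (between the pads) lies 2 mm behind it; z points along the fingers, y is the line along which they close (so a half turn about z gives the same grasp; the last joint's range is limited). The gripper opens to 85 mm and grips with 20 to 120 N. Pads are 22 mm wide; open, the fingers measure 114 mm over their backs; the gripper's body (76 mm by 85 mm) begins 54 mm behind the grasp point. The pads swing forward as they close: fully open they stand 13 mm farther back than shut.
Start: joints at [-1.375, 0.313, 1.498, -0, 1.331, -0.223], TCP at [213.487, -479.64, 248.294] pointing down, gripper open.
Joint ranges: [-2.94, 2.94], [-0.97, 2.17], [0.19, 2.56], [-1.23, 4.37], [0.02, 3.11], [-2.88, 2.88]. Speed limits (rad/s): [2.39, 2.39, 3.01, 3.14, 3.14, 3.14].

## Interface

Orientations are given as a unit quaternion [w, x, y, z].
In Python, from rig import ctrl gives the robot as it stands. The module is installed in compiled form; this text tells all that it offers.
- The arm moves only by the shell command python3 -m jog 'ROWS' [FORCE]. ROWS is JSON, a list of rows, each an object with "delta_pos": the shift along the world's x, y, z in mm, a list of three; "angular": the turn, a rotation vector about the world's x, y, z in rad, a list of three; "fingers": the opening, from 0 (shut) to 1 (fully open). In form: [{"delta_pos": [tx, ty, tz], "angular": [rx, ry, rz], "fingers": fingers}, ...]. A call has 1 to 10 rows; each row is the pose to reach, as a shift and turn from the pose commanded when the call began; what a row does not reach only later rows make up. A row lasts 1/8 s, in which the tool goes at most 62.5 mm and 10.7 degrees, less where a joint would pass 70% of its speed; a pose out of reach is approached as far as the arm can. A call with a gripper value outside its range is refused whole. The fingers move at their own pace and stop on an object; FORCE is the grip in N (left out, the last holds). Time passes only in rows, so rows that repeat a pose let the fingers close. It gives the time, the measured TCP pose, the force, the opening and the grip force at its end, in the units of the state.
- ctrl.sense(): the state, without advancing time (a new reading comes with each control period).
- ctrl.capture(name): name is "side" or "top"; returns a dict with "pixels" (480x640x3 uint8, blue, green, red), "fx", "fy", "cx", "cy" (pixels), "dist" ([k1, k2, p1, p2, k3] as OpenCV has them; the pictures are not rectified), "R" (3x3) and "t" (3): a world point X has camera coordinates R X + t. Camera axes: x right, y down, z forward; pixel columns grow to the right and rows downward; lengths in mm; the calibration is good to about 2 mm. A picture is of the moment at which its call begins. There is no depth.
- ctrl.finish_job(): hands the job in; it is judged then, once.
The state is a dict: "time_s": time; "joints": joint angles; "dq": joint speeds; "tau": joint torques, N m; "eef_pos": TCP position; "ee_rot": TCP orientation; "force": force on the tool from outside, world axes, zero at the start; "wrist_torque": the same for the moment, N m; "grip_width": opening from 0.0 (shut) to 1.0 (fully open); "grip_force": force on a finger pad.
Only numpy, scipy, OpenCV 4.12 (cv2) and the standard library are available. Lean on these libraries where they do the work, as an engineer would, in place of code of your own. Each camera call takes 0.05 s, during which the arm holds its last target. There are 200 camera calls.

## Working session

There is one attempt and no reset: what is moved stays moved. The work goes in short steps, Python scripts to look and compute and a shell command to move; the robot and the scene stay as the last step left them, time stands still between calls to the robot, and variables do not carry over. Pictures are saved under pics/ and viewed, at most 10 in all, crops included, and the job is handed in when it is done.

```bash
mkdir -p pics; python3 - <<'E'
from rig import ctrl
import cv2
for n in("top","side"):
    c=ctrl.capture(n); cv2.imwrite(f"pics/{n}0.png",c["pixels"]); print(n,{k:(v.tolist() if hasattr(v,'tolist') else v) for k,v in c.items() if k!="pixels"})
print(ctrl.sense())
E
```

```text
top {'fx': 511.54183058301214, 'fy': 511.54183058301214, 'cx': 324.57105708923007, 'cy': 246.11502600377878, 'dist': [-0.035184191677297035, 0.0, 0.0, 0.0, 0.0], 'R': [[-0.005995428734730393, -0.9999620832832304, 0.006315602120806001], [-0.9991125453167323, 0.005726780206852542, -0.041729195764871364], [0.04169144546555473, -0.006560181729492138, -0.9991089967519403]], 't': [-79.92799413258365, 525.4672451370573, 1357.9956755560897]}
side {'fx': 439.9916076889013, 'fy': 439.9916076889013, 'cx': 321.36683488556173, 'cy': 243.2682769177562, 'dist': [-0.05707540937419556, 0.0, 0.0, 0.0, 0.0], 'R': [[-0.8818987563987172, -0.47142906489637093, -0.0030364837114089673], [-0.3524519698620004, 0.6635795033051414, -0.6598786644025536], [0.31310093005737283, -0.5808759588451183, -0.7513660413094093]], 't': [418.06679714710356, 279.0490190927438, 1027.3687244519522]}
{'time_s': 0.1, 'joints': array([-1.37543099e+00,  3.13372100e-01,  1.49833755e+00,  3.81675692e-05,
        1.33099015e+00, -2.23381932e-01]), 'dq': array([-0.00024016, -0.00053007, -0.00100274,  0.0006652 , -0.00251155,
       -0.0004383 ]), 'tau': array([ 1.47074472e-03, -4.12899542e+01, -2.60143930e+01, -1.83868724e-04,
        3.01191380e-03, -1.13624870e-07]), 'eef_pos': array([ 213.43980403, -479.43692601,  247.81239043]), 'ee_rot': array([-5.53258406e-04,  9.78162089e-01,  2.07842780e-01,  2.62877048e-05]), 'force': array([ 0.92117391, -0.94150779,  0.21838592]), 'wrist_torque': array([0.07275737, 0.01437408, 0.0288047 ]), 'grip_force': 0.0, 'grip_width': 0.9964490254883943}
```

View pics/top0.png

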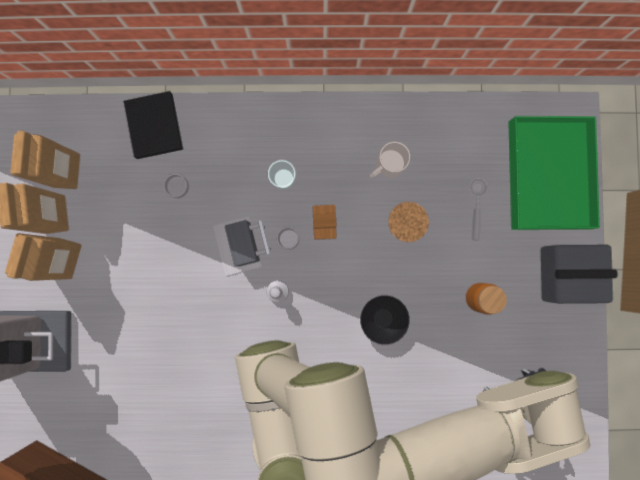

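View pics/side0.png

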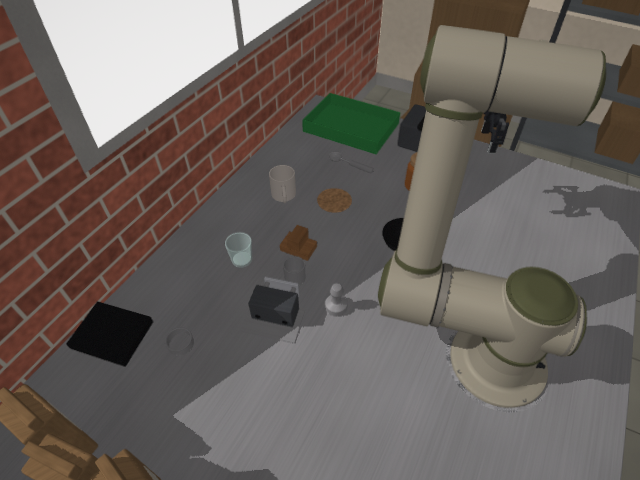

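```bash
cat > h.py <<'E'
import cv2, numpy as np
from rig import ctrl
def K(c): return np.array([[c["fx"],0,c["cx"]],[0,c["fy"],c["cy"]],[0,0,1.]])
def cast(c,uv,z):
    uv=np.asarray(uv,float).reshape(-1,1,2)
    n=cv2.undistortPoints(uv,K(c),np.array(c["dist"]))[:,0]
    R=np.array(c["R"]);t=np.array(c["t"]); o=-R.T@t
    d=np.c_[n,np.ones(len(n))]@R
    return o+d*((z-o[2])/d[:,2])[:,None]
def proj(c,X):
    return cv2.projectPoints(np.asarray(X,float).reshape(-1,1,3),cv2.Rodrigues(np.array(c["R"]))[0],np.array(c["t"],float),K(c),np.array(c["dist"]))[0][:,0]
E
python3 - <<'E'
import cv2,numpy as np
a=cv2.imread("pics/top0.png")[160:310,205:445]; b=cv2.imread("pics/side0.png")[180:350,225:385]
A=cv2.resize(a,None,fx=3.3,fy=3.3,interpolation=cv2.INTER_CUBIC); cv2.imwrite("pics/topc.png",A)
B=cv2.resize(b,None,fx=3.5,fy=3.5,interpolation=cv2.INTER_CUBIC); cv2.imwrite("pics/sidec.png",B)
E
```

```text
(no output)
```

View pics/topc.png

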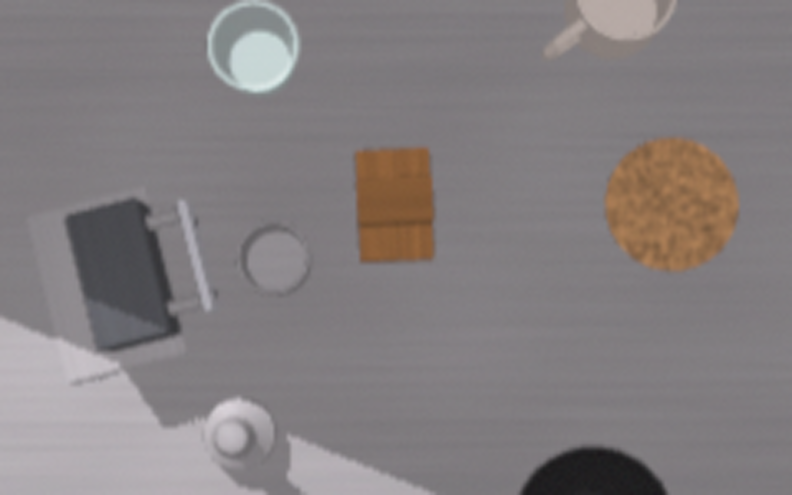

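View pics/sidec.png

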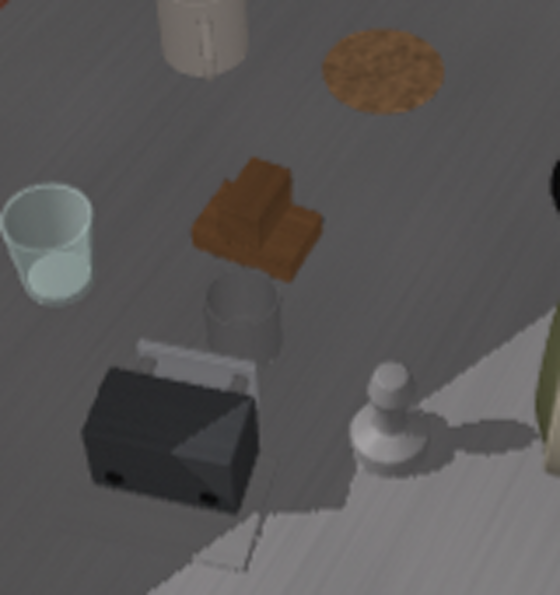

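```bash
cat > m.py <<'E'
from h import *
def comp(mask,near):
    n,l,s,ce=cv2.connectedComponentsWithStats(mask.astype(np.uint8)*255,connectivity=4)
    best=min((i for i in range(1,n) if s[i,4]>60),key=lambda i:np.hypot(*(ce[i]-near)))
    return (l==best)
def contour(m):
    k=4; b=cv2.resize(m.astype(np.float32),None,fx=k,fy=k,interpolation=cv2.INTER_LINEAR)>.5
    cs,_=cv2.findContours(b.astype(np.uint8),cv2.RETR_EXTERNAL,cv2.CHAIN_APPROX_NONE)
    return (max(cs,key=cv2.contourArea)[:,0].astype(float)+.5)/k-.5
def rect(P):
    (c,s,a)=cv2.minAreaRect(P[:,:2].astype(np.float32)); return np.round(c,1),np.round(s,1),round(a,2)
E
python3 - <<'E'
from m import *
c=ctrl.capture("top"); im=c["pixels"]; hsv=cv2.cvtColor(im,cv2.COLOR_BGR2HSV); H,S,V=cv2.split(hsv)
print("cam",np.round(-np.array(c["R"]).T@np.array(c["t"])))
wood=(S>90)&(H<25)
b=contour(comp(wood,(324,222))); print("block z25",rect(cast(c,b,25)))
m=contour(comp(wood,(408,221))); P=cast(c,m,4); print("mat",cv2.minEnclosingCircle(P[:,:2].astype(np.float32)),P.mean(0))
d=comp((V<80)&(S<70),(240,245)); hc=contour(d); print("housing z70",rect(cast(c,hc,70)))
print("V around plate");print(V[228:250:7,255:275])
# plate corners by eye
e=np.array([[184,202],[208,308]])/3.3+[205,160]; print("plate top ends z60",cast(c,e-.35,60))
# cup: bright/dark ring edges
q=V[222:256,272:306]; 
g=cv2.Canny(cv2.resize(q,None,fx=4,fy=4,interpolation=cv2.INTER_CUBIC),25,60)
cir=cv2.HoughCircles(cv2.resize(q,None,fx=4,fy=4,interpolation=cv2.INTER_CUBIC),cv2.HOUGH_GRADIENT,1,20,param1=60,param2=15,minRadius=36,maxRadius=52)
print(cir)
for x,y,r in cir[0][:3]:
    u=np.array([x,y])/4+[272,222]-.375; print("cup rim",u,r/4,cast(c,u,60), r/4*(1383-60)/511)
s=ctrl.capture("side"); 
e=np.array([[243,290],[252,345]])/3.5+[225,180]
hs=cv2.cvtColor(s["pixels"],cv2.COLOR_BGR2HSV); 
m2=contour(comp((hs[...,1]>90)&(hs[...,0]<25),(333,200))); print("side mat",cast(s,m2,4).mean(0))
m3=contour(comp((hs[...,1]>90)&(hs[...,0]<25),(298,243))); print("side proj block ctr",m3.mean(0))
E
```

```text
cam [ 468.  -74. 1379.]
block z25 (array([589.9, -81.8]), array([60.5, 89.9]), 89.72)
mat ((590.8795776367188, -309.2807922363281), 55.06892013549805) [ 590.70581997 -309.29011632    4.        ]
housing z70 (array([532.4, 128. ]), array([109.8,  64.3]), 15.34)
V around plate
[[124 125 123 129 132 157 173 174 139 113 127 129 131 130 129 130 131 130
  129 129]
 [128 128 128 129 129 129 133 167 177 171 138 130 128 129 129 128 129 129
  129 128]
 [103 125 128 129 130 130 130 128 135 171 178 162 136 129 129 130 129 129
  130 128]
 [ 59  67 106 122 125 125 124 125 124 124 133 173 177 153 131 105 122 126
  127 127]]
plate top ends z60 [[589.26854678  82.85704628  60.        ]
 [506.0660007   64.14539437  60.        ]]
[[[68.5 68.5 36.9]]]
cup rim [288.75 238.75] 9.225 [[542.51753431   9.69148927  60.        ]] 23.883905
side mat [ 593.05513391 -308.22349619    4.        ]
side proj block ctr [298.825      243.00365169]
```

```bash
python3 - <<'E'
from m import *
c=ctrl.capture("top"); hsv=cv2.cvtColor(c["pixels"],cv2.COLOR_BGR2HSV).astype(float); S,V=hsv[...,1],hsv[...,2]
def ang(P):
    vx,vy,x,y=cv2.fitLine(P[:,:2].astype(np.float32),cv2.DIST_HUBER,0,.01,.01)[:,0]
    if vx<0: vx,vy=-vx,-vy
    r=(P[:,:2]-[x,y])@[-vy,vx]; return np.degrees(np.arctan2(vy,vx)),np.round([x,y],1),r.std()
# plate
pts=[]
for v in range(220,255):
    u0=round(260.8+(v-221.2)*7.2/32.1); us=np.arange(u0-5,u0+6); w=np.clip(V[v,us]-142,0,None)
    if w.sum()>40: pts.append([(w*us).sum()/w.sum(),v])
pts=np.array(pts); P=cast(c,pts,60); print("plate rows",pts[0],pts[-1],ang(P)); print("ends",P[[0,-1]].round(1), np.linalg.norm(P[0]-P[-1]))
# block edges
L,R,rows=[],[],[]
for v in range(204,241):
    s=S[v,300:350]; t=90; on=np.where(s>t)[0]
    if len(on)<15: continue
    a,b=on[0],on[-1]; rows.append(v)
    L.append([300+a-(s[a]-t)/(s[a]-s[a-1]),v]); R.append([300+b+(s[b]-t)/(s[b]-s[b+1]),v])
L,R=np.array(L),np.array(R); print("rows",rows[0],rows[-1])
rib=(L[:,1]>=213)&(L[:,1]<=229)
ok=(~rib)&(L[:,1]>=rows[0]+1)&(L[:,1]<=rows[-1]-1)
for n,e in(("L",L),("R",R)): print(n,"foot",ang(cast(c,e[ok],25)),"rib",ang(cast(c,e[rib],65)))
A=cast(c,np.r_[L[ok],R[ok]],25); 
print("cols mid edge V", [ (v,round(V[v,318:331].mean())) for v in range(203,243)])
# housing edges
hc=contour(comp((V<85)&(S<90),(240,245))); ap=cv2.approxPolyDP(hc.astype(np.float32),2,True)[:,0]; print(np.round(np.c_[ap,cast(c,ap,70)],1))
E
```

```text
plate rows [259.66101695 221.        ] [267.5 253. ] (np.float32(14.009949), array([550.5,  75.4], dtype=float32), np.float64(0.23020913961198458))
ends [[588.9  84.8  60. ]
 [506.   64.6  60. ]] 85.31694949422365
rows 205 238
L foot (np.float32(2.308416), array([589.8, -52.9], dtype=float32), np.float64(0.17241046829084292)) rib (np.float32(2.3688254), array([590.5, -52.9], dtype=float32), np.float64(0.3006530867747684))
R foot (np.float32(2.1677794), array([ 588.2, -111.2], dtype=float32), np.float64(0.20478214173388143)) rib (np.float32(0.5263334), array([ 587.4, -111. ], dtype=float32), np.float64(0.344459965410384))
cols mid edge V [(203, 126), (204, 127), (205, 132), (206, 140), (207, 140), (208, 140), (209, 140), (210, 140), (211, 140), (212, 137), (213, 134), (214, 134), (215, 133), (216, 133), (217, 132), (218, 131), (219, 129), (220, 127), (221, 127), (222, 127), (223, 129), (224, 131), (225, 131), (226, 124), (227, 114), (228, 120), (229, 135), (230, 138), (231, 138), (232, 137), (233, 138), (234, 137), (235, 138), (236, 137), (237, 136), (238, 127), (239, 120), (240, 128), (241, 131), (242, 130)]
[[225.9 224.6 579.2 170.4  70. ]
 [230.6 248.1 518.8 158.   70. ]
 [253.1 257.4 494.7 100.4  70. ]
 [254.6 260.1 487.7  96.5  70. ]
 [251.9 261.4 484.5 103.6  70. ]
 [258.1 260.4 487.   87.6  70. ]
 [258.4 255.9 498.5  86.9  70. ]
 [254.4 252.1 508.2  97.2  70. ]
 [256.4 247.9 519.   92.   70. ]
 [252.4 231.9 560.1 102.3  70. ]
 [248.4 228.1 569.8 112.6  70. ]
 [249.4 222.9 583.3 110.   70. ]
 [242.9 220.6 589.2 126.7  70. ]]
```

```bash
python3 -m jog '[{"delta_pos":[33,49,0],"angular":[0,0,0.15],"fingers":1},{"delta_pos":[66,98,0],"angular":[0,0,0.3],"fingers":1},{"delta_pos":[99,147,0],"angular":[0,0,0.45],"fingers":1},{"delta_pos":[132,196,0],"angular":[0,0,0.6],"fingers":1},{"delta_pos":[165,245,0],"angular":[0,0,0.75],"fingers":1},{"delta_pos":[198,294,-20],"angular":[0,0,0.9],"fingers":1},{"delta_pos":[231,343,-50],"angular":[0,0,1.05],"fingers":1},{"delta_pos":[264,392,-80],"angular":[0,0,1.19],"fingers":1},{"delta_pos":[297,441,-98],"angular":[0,0,1.19],"fingers":1},{"delta_pos":[329.5,490,-98],"angular":[0,0,1.19],"fingers":1}]' 40; python3 -m jog '[{"delta_pos":[329.5,490,-98],"angular":[0,0,1.19],"fingers":1}]' | head -0; python3 - <<'E'
from h import *
s=ctrl.sense(); print(s["eef_pos"],s["ee_rot"],s["joints"],s["force"])
E
```

```text
time_s: 1.5
eef_pos: [541.8, 9.9, 148.9]
ee_rot: [-0.001, 0.694, 0.72, -0.001]
force: [-0.1, -0.3, 1.4]
grip_width: 0.999
grip_force: 0.0
[577.09693072  61.19332531 140.25819541] [4.90956901e-04 6.21455945e-01 7.83448916e-01 2.52401640e-04] [-9.60809281e-02  5.33006560e-01  1.46664066e+00 -1.20841502e-04
  1.14084683e+00 -3.25627273e-01] [ 0.45026984 -0.94189592  0.09545257]Exception ignored on flushing sys.stdout:
BrokenPipeError: [Errno 32] Broken pipe
```

```bash
python3 -m jog '[{"delta_pos":[-34.5,-52,9],"angular":[0,0,-0.05],"fingers":1},{"delta_pos":[-34.5,-52,9],"angular":[0,0,-0.05],"fingers":1},{"delta_pos":[-34.5,-52,9],"angular":[0,0,-0.05],"fingers":1}]'; python3 - <<'E'
from h import *
s=ctrl.capture("side"); cv2.imwrite("pics/s1.png",cv2.resize(s["pixels"][160:340,220:400],None,fx=3,fy=3,interpolation=cv2.INTER_CUBIC))
for z in(0,60): print(proj(s,[[543+29*np.cos(a),10+29*np.sin(a),z] for a in np.radians([0,90,180,270])]).round(1).tolist())
E
```

```text
time_s: 2.0
eef_pos: [541.5, 7.1, 149.3]
ee_rot: [0.0, 0.643, 0.766, 0.0]
force: [-0.2, 0.5, -0.3]
grip_width: 1.0
grip_force: 0.0
[[288.0, 274.1], [291.7, 285.8], [306.5, 282.1], [302.5, 270.6]]
[[286.6, 260.2], [290.5, 272.1], [305.8, 268.4], [301.7, 256.7]]
```

View pics/s1.png

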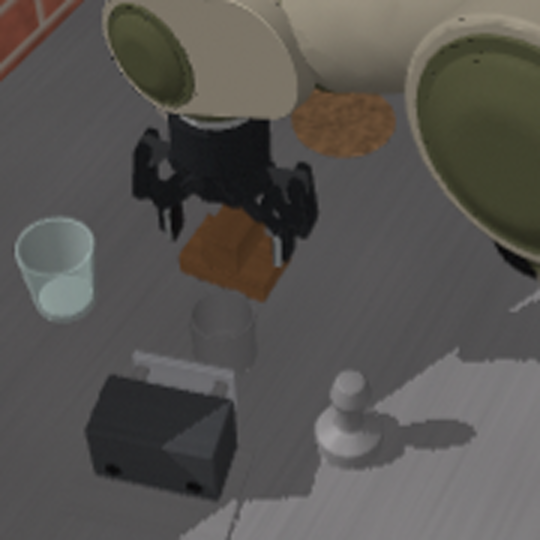

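```bash
python3 -m jog '[{"delta_pos":[3,3.5,-30],"angular":[0,0,0],"fingers":1},{"delta_pos":[3,3.5,-60],"angular":[0,0,0],"fingers":1},{"delta_pos":[3,3.5,-90],"angular":[0,0,0],"fingers":1},{"delta_pos":[3,3.5,-113],"angular":[0,0,0],"fingers":1},{"delta_pos":[3,3.5,-113],"angular":[0,0,0],"fingers":1}]' && python3 -m jog '[{"delta_pos":[0,0,0],"angular":[0,0,0],"fingers":0.5},{"delta_pos":[0,0,0],"angular":[0,0,0],"fingers":0.5},{"delta_pos":[0,0,0],"angular":[0,0,0],"fingers":0.5},{"delta_pos":[0,0,0],"angular":[0,0,0],"fingers":0.5},{"delta_pos":[0,0,0],"angular":[0,0,0],"fingers":0.5}]' 25
```

```text
time_s: 2.68
eef_pos: [543.8, 11.1, 35.0]
ee_rot: [-0.001, 0.642, 0.766, -0.001]
force: [-0.7, 0.5, 0.5]
grip_width: 0.999
grip_force: 0.0
time_s: 3.3
eef_pos: [545.4, 10.7, 37.7]
ee_rot: [0.001, 0.642, 0.766, 0.001]
force: [-0.6, -0.1, 6.4]
grip_width: 0.671
grip_force: 26.3
```

```bash
python3 -m jog '[{"delta_pos":[0,0,5],"angular":[0,0,0],"fingers":0.5},{"delta_pos":[0,0,25],"angular":[0,0,0],"fingers":0.5},{"delta_pos":[0,0,60],"angular":[0,0,0],"fingers":0.5},{"delta_pos":[0,0,90],"angular":[0,0,0],"fingers":0.5},{"delta_pos":[0,0,90],"angular":[0,0,0],"fingers":0.5},{"delta_pos":[0,0,90],"angular":[0,0,0],"fingers":0.5}]'
```

```text
time_s: 4.05
eef_pos: [543.8, 10.9, 125.2]
ee_rot: [-0.001, 0.642, 0.766, -0.0]
force: [-0.3, -0.6, -2.8]
grip_width: 0.671
grip_force: 27.3
```

```bash
python3 -m jog '[{"delta_pos":[3,-20,0],"angular":[0,0,0],"fingers":0.5},{"delta_pos":[9,-60,0],"angular":[0,0,0],"fingers":0.5},{"delta_pos":[16,-105,0],"angular":[0,0,0],"fingers":0.5},{"delta_pos":[23,-150,0],"angular":[0,0,0],"fingers":0.5},{"delta_pos":[30,-195,0],"angular":[0,0,0],"fingers":0.5},{"delta_pos":[36,-240,0],"angular":[0,0,0],"fingers":0.5},{"delta_pos":[42,-280,0],"angular":[0,0,0],"fingers":0.5},{"delta_pos":[46,-308,0],"angular":[0,0,0],"fingers":0.5},{"delta_pos":[48,-320,0],"angular":[0,0,0],"fingers":0.5},{"delta_pos":[48,-320,0],"angular":[0,0,0],"fingers":0.5}]'
python3 -m jog '[{"delta_pos":[0,0,-20],"angular":[0,0,0],"fingers":0.5},{"delta_pos":[0,0,-45],"angular":[0,0,0],"fingers":0.5},{"delta_pos":[0,0,-60],"angular":[0,0,0],"fingers":0.5},{"delta_pos":[0,0,-70],"angular":[0,0,0],"fingers":0.5},{"delta_pos":[0,0,-75],"angular":[0,0,0],"fingers":0.5},{"delta_pos":[0,0,-75],"angular":[0,0,0],"fingers":0.5}]'
```

```text
time_s: 5.3
eef_pos: [592.0, -309.6, 125.3]
ee_rot: [-0.001, 0.643, 0.766, -0.0]
force: [1.7, -0.0, -0.9]
grip_width: 0.668
grip_force: 27.3
time_s: 6.05
eef_pos: [592.5, -309.2, 51.3]
ee_rot: [0.0, 0.642, 0.766, 0.0]
force: [0.2, -1.1, -2.1]
grip_width: 0.67
grip_force: 27.3
```

```bash
python3 - <<'E'
from h import *
a=ctrl.capture("side");cv2.imwrite("pics/s2.png",cv2.resize(a["pixels"][140:270,250:410],None,fx=4,fy=4,interpolation=cv2.INTER_CUBIC))
s=ctrl.sense(); print(s["eef_pos"],s["force"],s["grip_force"])
E
```

```text
[ 592.65050242 -309.34698813   51.71394058] [ 0.84036772 -0.37816316 -0.40517114] 27.304070759564638
```

View pics/s2.png

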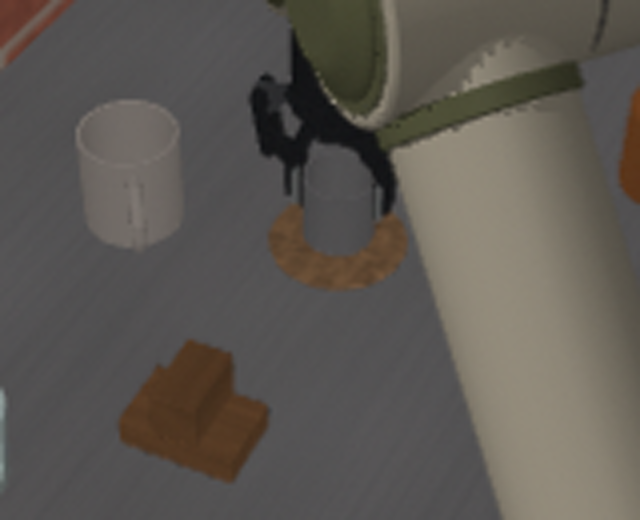

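```bash
python3 -m jog '[{"delta_pos":[0,0,-3],"angular":[0,0,0],"fingers":0.5},{"delta_pos":[0,0,-6],"angular":[0,0,0],"fingers":0.5},{"delta_pos":[0,0,-8],"angular":[0,0,0],"fingers":0.5},{"delta_pos":[0,0,-8],"angular":[0,0,0],"fingers":0.5}]';python3 -m jog '[{"delta_pos":[0,0,-1],"angular":[0,0,0],"fingers":0.5},{"delta_pos":[0,0,-2],"angular":[0,0,0],"fingers":0.5},{"delta_pos":[0,0,-2],"angular":[0,0,0],"fingers":0.5}]'
```

```text
time_s: 6.6
eef_pos: [592.3, -309.2, 42.9]
ee_rot: [-0.0, 0.642, 0.766, -0.0]
force: [-0.5, 0.3, -1.5]
grip_width: 0.668
grip_force: 27.3
time_s: 6.98
eef_pos: [592.5, -309.3, 41.8]
ee_rot: [0.0, 0.642, 0.766, -0.0]
force: [-2.5, 1.6, 4.2]
grip_width: 0.669
grip_force: 27.7
```

```bash
python3 -m jog '[{"delta_pos":[0,0,0],"angular":[0,0,0],"fingers":0.72},{"delta_pos":[0,0,0],"angular":[0,0,0],"fingers":0.8},{"delta_pos":[0,0,0],"angular":[0,0,0],"fingers":1},{"delta_pos":[0,0,0],"angular":[0,0,0],"fingers":1},{"delta_pos":[0,0,0],"angular":[0,0,0],"fingers":1},{"delta_pos":[0,0,10],"angular":[0,0,0],"fingers":1},{"delta_pos":[0,0,40],"angular":[0,0,0],"fingers":1},{"delta_pos":[0,0,80],"angular":[0,0,0],"fingers":1},{"delta_pos":[0,0,110],"angular":[0,0,0],"fingers":1},{"delta_pos":[0,0,110],"angular":[0,0,0],"fingers":1}]'
```

```text
time_s: 8.22
eef_pos: [593.3, -309.8, 154.5]
ee_rot: [0.003, 0.642, 0.766, 0.0]
force: [-0.0, 0.3, -0.9]
grip_width: 1.004
grip_force: 0.0
```

```bash
python3 -m jog '[{"delta_pos":[0,30,0],"angular":[0,0,-0.04],"fingers":1},{"delta_pos":[-1,75,0],"angular":[0,0,-0.08],"fingers":1},{"delta_pos":[-2,125,0],"angular":[0,0,-0.136],"fingers":1},{"delta_pos":[-2,175,0],"angular":[0,0,-0.136],"fingers":1},{"delta_pos":[-2,210,0],"angular":[0,0,-0.136],"fingers":1},{"delta_pos":[-2,227,0],"angular":[0,0,-0.136],"fingers":1},{"delta_pos":[-2,227,0],"angular":[0,0,-0.136],"fingers":1},{"delta_pos":[-2,227,0],"angular":[0,0,-0.136],"fingers":1}]'; python3 - <<'E'
from m import *
a=ctrl.capture("side");b=ctrl.capture("top")
cv2.imwrite("pics/3.png",np.hstack([cv2.resize(x,(400,400),interpolation=cv2.INTER_CUBIC) for x in(a["pixels"][150:310,250:410],b["pixels"][140:300,290:450])]))
s=ctrl.sense(); print(s["eef_pos"],s["ee_rot"])
hs=cv2.cvtColor(a["pixels"],cv2.COLOR_BGR2HSV); m3=contour(comp((hs[...,1]>90)&(hs[...,0]<25),(298,243))); print("side block ctr",m3.mean(0))
print("rib top corners if at (590.5,-82,2.25deg)")
th=np.radians(92.25); X=np.array([np.cos(th),np.sin(th)]);Y=np.array([-X[1],X[0]]); o=np.array([590.5,-82])
pt=[np.r_[o+sx*30*X+sy*18*Y,65] for sx,sy in((1,1),(1,-1),(-1,-1),(-1,1))]+[np.r_[o+sx*30*X+sy*45*Y,0] for sx,sy in((1,1),(1,-1))]
print(((proj(a,pt)-[250,150])*2.5).round(0).tolist()); print(((proj(b,pt)-[290,140])*2.5+[400,0]).round(0).tolist())
E
```

```text
time_s: 9.22
eef_pos: [590.4, -83.5, 150.9]
ee_rot: [0.0, 0.693, 0.721, -0.0]
force: [-0.4, -0.4, -0.2]
grip_width: 1.001
grip_force: 0.0
[590.41427375 -83.44676671 150.98673591] [ 3.93325789e-06  6.93542899e-01  7.20415325e-01 -8.55479605e-05]
side block ctr [298.90055556 243.025     ]
rib top corners if at (590.5,-82,2.25deg)
[[122.0, 233.0], [93.0, 222.0], [118.0, 186.0], [147.0, 196.0], [146.0, 279.0], [75.0, 253.0]]
[[457.0, 218.0], [456.0, 184.0], [514.0, 181.0], [515.0, 216.0], [459.0, 248.0], [456.0, 165.0]]
```

View pics/3.png

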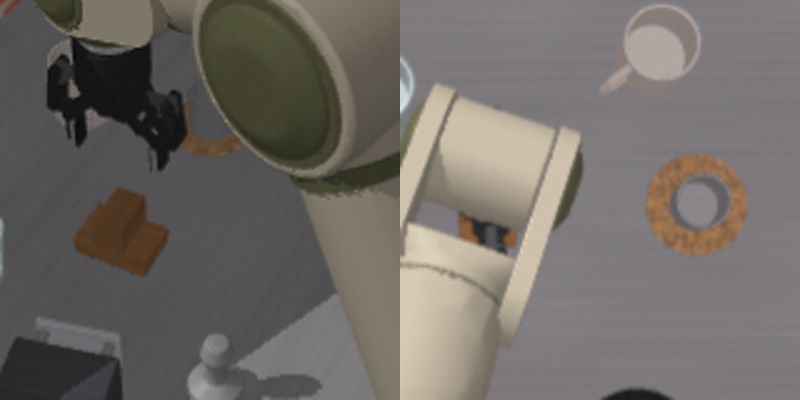

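```bash
python3 -m jog '[{"delta_pos":[0,1.5,-30],"angular":[0,0,0],"fingers":1},{"delta_pos":[0,1.5,-60],"angular":[0,0,0],"fingers":1},{"delta_pos":[0,1.5,-90],"angular":[0,0,0],"fingers":1},{"delta_pos":[0,1.5,-105],"angular":[0,0,0],"fingers":1},{"delta_pos":[0,1.5,-105],"angular":[0,0,0],"fingers":1}]' && python3 -m jog '[{"delta_pos":[0,0,0],"angular":[0,0,0],"fingers":0.2},{"delta_pos":[0,0,0],"angular":[0,0,0],"fingers":0.2},{"delta_pos":[0,0,0],"angular":[0,0,0],"fingers":0.2},{"delta_pos":[0,0,0],"angular":[0,0,0],"fingers":0.2},{"delta_pos":[0,0,0],"angular":[0,0,0],"fingers":0.2},{"delta_pos":[0,0,0],"angular":[0,0,0],"fingers":0.2},{"delta_pos":[0,0,0],"angular":[0,0,0],"fingers":0.2}]' 40
```

```text
time_s: 9.95
eef_pos: [590.2, -81.1, 45.7]
ee_rot: [-0.001, 0.693, 0.721, -0.0]
force: [0.3, -0.3, 0.4]
grip_width: 0.998
grip_force: 0.0
time_s: 10.82
eef_pos: [591.1, -80.9, 47.2]
ee_rot: [0.001, 0.693, 0.721, 0.001]
force: [1.7, -0.2, 6.2]
grip_width: 0.417
grip_force: 42.1
```

```bash
python3 -m jog '[{"delta_pos":[-2,6,1],"angular":[0,0,0.01],"fingers":0.2},{"delta_pos":[-5,18,1],"angular":[0,0,0.03],"fingers":0.2},{"delta_pos":[-9,32,1],"angular":[0,0,0.06],"fingers":0.2},{"delta_pos":[-14,48,1],"angular":[0,0,0.09],"fingers":0.2},{"delta_pos":[-18,64,1],"angular":[0,0,0.12],"fingers":0.2},{"delta_pos":[-23,80,1],"angular":[0,0,0.16],"fingers":0.2},{"delta_pos":[-27,94,1],"angular":[0,0,0.19],"fingers":0.2},{"delta_pos":[-30,104,1],"angular":[0,0,0.206],"fingers":0.2},{"delta_pos":[-31.5,109,1],"angular":[0,0,0.206],"fingers":0.2},{"delta_pos":[-31.5,109,1],"angular":[0,0,0.206],"fingers":0.2}]'; python3 - <<'E'
from m import *
a=ctrl.capture("side");b=ctrl.capture("top")
cv2.imwrite("pics/4.png",np.hstack([cv2.resize(x,(400,400),interpolation=cv2.INTER_CUBIC) for x in(a["pixels"][210:330,230:350],b["pixels"][180:300,210:330])]))
s=ctrl.sense(); print(s["eef_pos"],s["ee_rot"],s["force"],s["grip_force"])
E
```

```text
time_s: 12.08
eef_pos: [558.7, 29.1, 47.2]
ee_rot: [-0.001, 0.615, 0.788, 0.0]
force: [-0.8, 4.4, 3.8]
grip_width: 0.416
grip_force: 41.9
[558.74763035  28.81016814  47.20490842] [-5.53763115e-04  6.15218490e-01  7.88356415e-01  2.57382819e-04] [-1.92360512  3.49944071  4.73205717] 41.89904451370239
```

View pics/4.png

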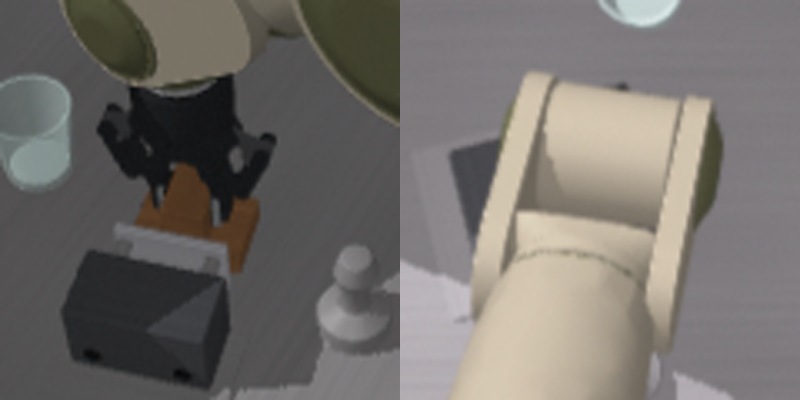

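```bash
python3 - <<'E'
from m import *
a=ctrl.capture("side"); k=400/120
th=np.radians(104.0); X=np.array([np.cos(th),np.sin(th)]);Y=np.array([-X[1],X[0]]); C=np.array([547.5,74.7]); o=np.array([558.75,28.0])
f=lambda P:((proj(a,P)-[230,210]+.5)*k-.5).round(0).tolist()
print("plate top back-left,back-right,front-left,front-right",f([np.r_[C+sx*4*X+sy*45*Y,60] for sx,sy in((1,-1),(1,1),(-1,-1),(-1,1))]))
print("plate bottom right back",f([np.r_[C+4*X+45*Y,5]]))
print("foot top -x right, foot bot +x right,top +x right, top -x left",f([np.r_[o-30*X+45*Y,25],np.r_[o+30*X+45*Y,0],np.r_[o+30*X+45*Y,25],np.r_[o-30*X-45*Y,25]]))
print("rib top +x left,right", f([np.r_[o+30*X+sy*18*Y,65] for sy in(-1,1)]))
H=C+61*X; print("housing top corners",f([np.r_[H+sx*30*X+sy*55*Y,70] for sx,sy in((-1,-1),(-1,1),(1,1),(1,-1))]))
print("block y in station",(o-C)@Y, "gap",(C-o)@X-34)
E
python3 - <<'E'
import cv2
im=cv2.imread("pics/4.png")[180:400,40:300]; cv2.imwrite("pics/5.png",cv2.resize(im,None,fx=2.5,fy=2.5,interpolation=cv2.INTER_CUBIC))
E
```

```text
plate top back-left,back-right,front-left,front-right [[116.0, 231.0], [229.0, 255.0], [119.0, 223.0], [232.0, 246.0]]
plate bottom right back [[232.0, 296.0]]
foot top -x right, foot bot +x right,top +x right, top -x left [[260.0, 200.0], [241.0, 277.0], [239.0, 259.0], [153.0, 179.0]]
rib top +x left,right [[158.0, 212.0], [203.0, 221.0]]
housing top corners [[90.0, 249.0], [231.0, 279.0], [208.0, 346.0], [62.0, 315.0]]
block y in station 0.38192560389952596 gap 14.034431742585298
```

View pics/5.png

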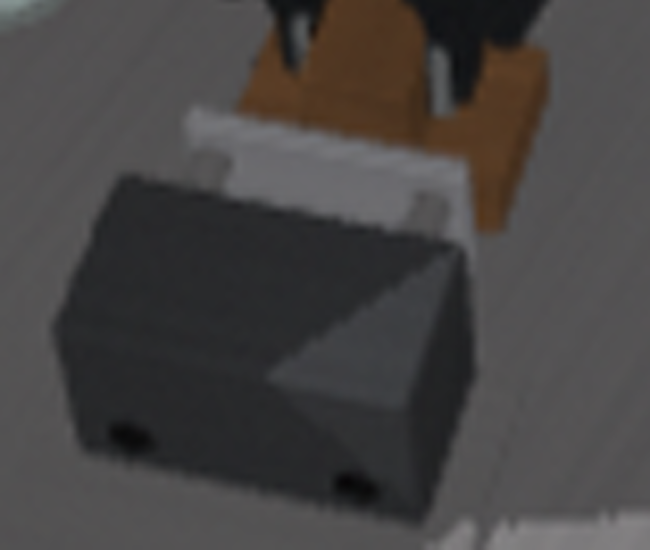

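```bash
python3 -m jog '[{"delta_pos":[-0.7,3,0],"angular":[0,0,0],"fingers":0.2},{"delta_pos":[-1.5,6,0],"angular":[0,0,0],"fingers":0.2},{"delta_pos":[-2.2,9,0],"angular":[0,0,0],"fingers":0.2},{"delta_pos":[-2.9,11.6,0],"angular":[0,0,0],"fingers":0.2},{"delta_pos":[-2.9,11.6,0],"angular":[0,0,0],"fingers":0.2},{"delta_pos":[-2.9,11.6,0],"angular":[0,0,0],"fingers":0.2}]'; python3 -m jog '[{"delta_pos":[-0.4,1.5,0],"angular":[0,0,0],"fingers":0.2},{"delta_pos":[-0.7,3,0],"angular":[0,0,0],"fingers":0.2},{"delta_pos":[-0.7,3,0],"angular":[0,0,0],"fingers":0.2},{"delta_pos":[-0.7,3,0],"angular":[0,0,0],"fingers":0.2}]'; python3 -m jog '[{"delta_pos":[-0.4,1.5,0],"angular":[0,0,0],"fingers":0.2},{"delta_pos":[-0.7,3,0],"angular":[0,0,0],"fingers":0.2},{"delta_pos":[-0.7,3,0],"angular":[0,0,0],"fingers":0.2},{"delta_pos":[-0.7,3,0],"angular":[0,0,0],"fingers":0.2}]'
```

```text
time_s: 12.98
eef_pos: [556.0, 40.2, 47.2]
ee_rot: [-0.0, 0.615, 0.788, 0.0]
force: [0.0, -0.5, 3.7]
grip_width: 0.411
grip_force: 41.8
time_s: 13.48
eef_pos: [555.3, 42.9, 47.2]
ee_rot: [-0.0, 0.615, 0.788, 0.0]
force: [0.8, -3.8, 3.9]
grip_width: 0.416
grip_force: 41.8
time_s: 13.98
eef_pos: [554.6, 45.6, 47.2]
ee_rot: [0.0, 0.615, 0.788, -0.0]
force: [0.8, -5.4, 3.7]
grip_width: 0.416
grip_force: 41.8
```

```bash
for i in 1 2; do :; done; python3 -m jog '[{"delta_pos":[-0.4,1.5,0],"angular":[0,0,0],"fingers":0.2},{"delta_pos":[-0.7,3,0],"angular":[0,0,0],"fingers":0.2},{"delta_pos":[-0.7,3,0],"angular":[0,0,0],"fingers":0.2}]'; python3 -m jog '[{"delta_pos":[-0.4,1.5,0],"angular":[0,0,0],"fingers":0.2},{"delta_pos":[-0.7,3,0],"angular":[0,0,0],"fingers":0.2},{"delta_pos":[-0.7,3,0],"angular":[0,0,0],"fingers":0.2}]'; python3 - <<'E'
from h import *
F=[]
for i in range(6):
    a=ctrl.capture("side"); F.append(ctrl.sense()["force"])
print(np.mean(F,0),np.std(F,0),ctrl.sense()["eef_pos"])
cv2.imwrite("pics/6.png",cv2.resize(a["pixels"][235:325,240:340],None,fx=6,fy=6,interpolation=cv2.INTER_CUBIC))
E
```

```text
time_s: 14.35
eef_pos: [554.0, 48.2, 47.2]
ee_rot: [0.0, 0.615, 0.788, -0.0]
force: [-0.3, -7.5, 4.2]
grip_width: 0.417
grip_force: 41.8
time_s: 14.72
eef_pos: [553.4, 50.8, 47.2]
ee_rot: [0.001, 0.615, 0.789, -0.001]
force: [1.1, -10.4, 3.3]
grip_width: 0.412
grip_force: 41.7
[  0.54836171 -10.65672008   2.78366533] [0.31889687 0.24665163 0.47680828] [553.38131666  50.84511787  47.22328217]
```

View pics/6.png

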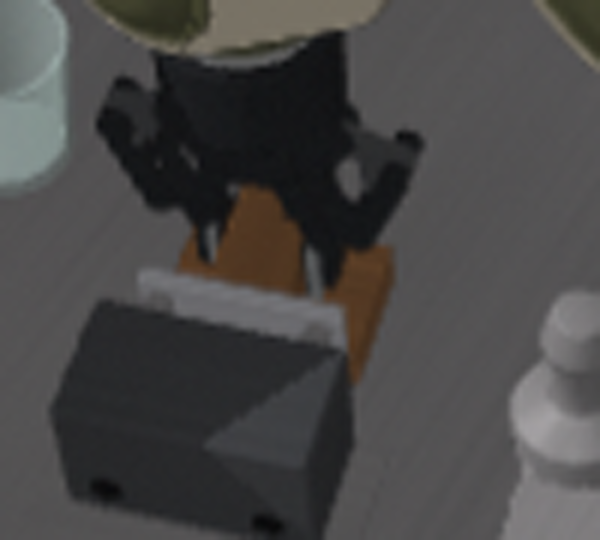

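```bash
python3 - <<'E'
from m import *
a=ctrl.capture("side"); im=a["pixels"]; hs=cv2.cvtColor(im,cv2.COLOR_BGR2HSV).astype(int); S,V=hs[...,1],hs[...,2]
for v in range(275,290): print(v,''.join('B' if (S[v,u]>110) else ('#' if V[v,u]>105 else ('k' if V[v,u]<60 else '.')) for u in range(255,312)))
b=ctrl.capture("top")
E
```

```text
275 ................BBkk..BBBBBBBBBBBBBkkkkkkkkkkkkk.........
276 ................BBkk.BBBBBBBBBBBBBBk.kkkkkkkkkkBBB.......
277 ...............BBBkk.BBBBBBBBBBBBBBk..kkkkkBBBBBBB.......
278 ...............BBBBk.BBBBBBBBBBBBBBk..kkkkBBBBBBBB.......
279 ...............BBBBBBBBBBBBBBBBBBBBk..kkkkBBBBBBBB.......
280 ........####.......BBBBBBBBBBBBBBBBk..kkkkBBBBBBBB.......
281 ........#########......BBBBBBBBBBBBB..kkkBBBBBBBBB.......
282 ........##############......BBBBBBBBk..kkBBBBBBBBB.......
283 .........#...##############......BBBk..BBBBBBBBBBB.......
284 ..............##################.......BBBBBBBBBB........
285 .kkk..........#######################.....BBBBBBB........
286 .kkkkkkkk.....###########################..BBBBBB........
287 kkkkkkkkkkkkkk......######################.BBBBB.........
288 kkkkkkkkkkkkkkkkkk......############...###.BBBBB.........
289 kkkkkkkkkkkkkkkkkkkkkkk.....#.#####......#.BBBBB.........
```

```bash
python3 - <<'E'
from m import *
a=ctrl.capture("side"); im=a["pixels"].astype(int)
for v in range(266,286): print(v,' '.join('%3d'%x for x in im[v,270:304,2]))
th=np.radians(104.0); X=np.array([np.cos(th),np.sin(th)]);Y=np.array([-X[1],X[0]]); o=np.array([553.4,49.9])
for yy in(0,5):
    print(yy,"rib front L,R z65; back L,R z65; front L,R z55; foot +x front R top, back R top",proj(a,[np.r_[o+sx*30*X+(sy+yy)*Y,z] for sx,sy,z in((1,-18,65),(1,18,65),(-1,-18,65),(-1,18,65),(1,-18,55),(1,18,55),(1,45,25),(-1,45,25),(1,45,0))]).round(1).tolist())
C=np.array([547.5,74.7])+9*X
print(proj(a,[np.r_[C-4*X+s*45*Y,60] for s in(-1,0,1)]).round(1).tolist())
E
```

```text
266  21  21  19  18  20  20  19  28  63  63  72  69  67  49  50  35  21  20  21  19  21  19  19  20  19  19  33  78  83  80  57  42  24  21
267  21  20  21  20  20  19  19  21  45  54  91  81  80  80  80  65  29  21  20  19  21  20  21  20  20  20  26  50  77  74  32  23  20  20
268  20  18  18  19  20  20  19  18  26  56  83  81  81  80  80  75  55  20  23  20  19  20  21  20  20  21  18  24  47  45  20  21  20  20
269  31  21  19  20  18  21  19  19  31  70  81  81  80  80  80  77  73  29  19  18  21  21  18  18  21  19  19  20  21  20  19  19  22  22
270  59  26  20  21  21  21  18  20  47  82  81  81  81  80  78  77  73  45  23  21  21  20  20  20  21  21  20  19  22  20  19  19  21  21
271  80  45  20  21  20  26  22  28  72  82  81  81  81  79  77  76  74  55  42  29  21  19  19  19  20  20  21  22  21  19  21  21  23  24
272  81  69  39  21  35  53  35  34  90  82  81  81  80  79  79  77  77  77  76  51  20  19  19  18  18  20  22  21  19  20  20  21  19  28
273  82  81  64  27  57  83  36  47  83  81  82  81  80  78  78  78  77  78  79  66  29  21  19  20  19  20  20  20  20 
[... 1502 characters left out ...]
2  81  79  88  82  84  84  85  84  84  82  82  81  77  72
285 106 106 105 105 106 106 105 106 105 107 110 111 116 114 112 113 111 112 111 109 111 107 100  94  91  89  89  85  84  84  83  82  73  71
0 rib front L,R z65; back L,R z65; front L,R z55; foot +x front R top, back R top [[274.3, 280.1], [288.0, 283.0], [281.5, 262.1], [294.8, 264.7], [274.6, 282.5], [288.2, 285.3], [299.0, 294.3], [305.3, 276.1], [299.4, 299.7]]
5 rib front L,R z65; back L,R z65; front L,R z55; foot +x front R top, back R top [[276.2, 280.5], [289.9, 283.3], [283.3, 262.5], [296.6, 265.1], [276.5, 282.9], [290.1, 285.7], [300.9, 294.7], [307.1, 276.5], [301.3, 300.1]]
[[264.2, 279.4], [281.1, 282.9], [298.3, 286.4]]
```

```bash
python3 - <<'E'
from rig import ctrl
s=ctrl.sense(); print(s["time_s"],s["force"],abs(s["dq"]).max()); print(ctrl.finish_job())
E
```

```text
15.175 [  0.40232927 -10.62760068   2.88913899] 0.0020851936726425306
the job is handed in; nothing more can be done
None
```

I moved the cup onto the cork mat, upright and about centred, and handed the job in at about 15 s with the arm still pressing the block flat against the plate. The wrist reads about 10.6 N, some of it table friction, and the plate is in roughly 8–12 mm. The block looks square and within about 4 mm of centre; the hand-in returned no verdict.

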